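Put the check weights away after the balance test

ROBOT

A 6-joint arm with a two-finger parallel gripper is mounted at the origin on the work surface. World frame = base frame: x ahead of the robot, y to its left, z up, the work surface at z = 0. Lengths are in m, angles in degrees, forces in N, time in s.
With the tool pointing down it reaches from about 0.275 to 0.85 m from the base axis. Payload 19 kg.
Tool frame: the origin (TCP) lies between the finger pads; the fingertips stand env.tips_ahead ahead of it and the grasp point (between the pads) lies 3 mm ahead of it (env.tips_ahead is the distance from the TCP to the fingertips, in m); z points along the fingers, y is the direction in which the jaws open and shut (so a half turn about z gives the same grasp; the last joint's range is limited). The gripper opens to 85 mm and grips with 20 to 120 N. Pads are 22 mm wide; open, the fingers measure 114 mm over their backs; the gripper's body (76 mm by 85 mm) begins 54 mm behind the grasp point. The pads swing forward as they close: fully open they stand 13 mm farther back than shut.
Start: joints at [64.114, 8.623, 82.357, -0, 89.026, -7.678], TCP at [0.18, 0.546, 0.253] pointing down, gripper open.
Joint ranges: [-160.23, 160.23], [-39.13, 120.54], [6.94, 153.29], [-79.49, 259.48], [9.18, 160.14], [-161.06, 161.06]. Speed limits (degrees/s): [108.29, 108.29, 127.2, 172.46, 172.46, 172.46].

INTERFACE

Orientations are given as [roll, pitch, yaw] about the fixed x, y, z axes, in that order (R = Rz(yaw) Ry(pitch) Rx(roll)).
In Python, from rig import env gives the robot as it stands.
- The arm moves only by the tool drive_tool, never from a script. Its argument "moves" is a list of rows, each an object with "claw": the opening, from 0 (shut) to 1 (fully open); "slide": the shift along the tool's x, y, z in mm, a list of three; "spin": the turn about the tool's z in degrees. A call has 1 to 12 rows; each row is the pose to reach, as a shift and turn from the pose measured when the call began, along the tool's axes at that moment; what a row does not reach only later rows make up. A row lasts 1/10 s, in which the tool goes at most 50 mm and 8.59 degrees, less where a joint would pass 70% of its speed; a pose out of reach is approached as far as the arm can. A call with a gripper value outside its range is refused whole. The fingers move at their own pace and stop on an object; "squeeze" is the grip in N (left out, the last holds). Time passes only in rows, so rows that repeat a pose let the fingers close. It gives the time, the measured TCP pose, the force and the opening at its end, in the units of the state.
- env.get_obs(): the state, without advancing time (a new reading comes with each control period).
- env.get_image(name): name is "side" or "top"; returns the picture (384x512x3 uint8, red, green, blue); there is no depth.
- env.calibration(name): a dict with "camera_matrix" (3x3 intrinsics, pixels), "dist" ([k1, k2, p1, p2, k3] as OpenCV has them; the pictures are not rectified), "world_to_cam" (4x4, takes a point from world to camera coordinates). Camera axes: x right, y down, z forward; pixel columns grow to the right and rows downward; lengths in m; the calibration is good to about 2 mm. A picture is of the moment at which its call begins. calibration takes no time and is no camera call.
- env.sign_off(): hands the job in, once; it reports no verdict.
Trained networks look in the newest picture that a camera, given by its name, has taken for a name from the list of things; names that differ only in an ending like _2 or _b are one class to them, and where a whole thing is asked for, a point or a joint stands for the part that bears it (a point fixed in the world has none). Each returns a list of dicts, best first, with "p" (0 to 1); they miss things now and then, are a little off and sometimes report something else, mostly with a low value. They report only what shows in the picture. A call takes as long as a camera call. They do not tell look-alikes from the thing itself.
- env.look_for(camera, label): "position" ([x, y, z] in m, in world coordinates, good to about 4 mm: the middle of the surface that is visible of it).
- env.regions_of(camera, label): "region" (384x512 bool, what is visible of it).
- env.mark_of(camera, label): "position" ([x, y, z] in m, in world coordinates, good to about 4 mm: a listed point, or the origin of a listed thing).
The state is a dict: "clock": time; "q": joint angles; "joint_vel": joint speeds; "effort": joint torques, N m; "tool_pos": TCP position; "ee_rot": TCP orientation; "contact_force": force on the tool from outside, world axes, zero at the start; "wrist_torque": the same for the moment, N m; "grip_width": finger opening in m.
Only numpy, scipy, OpenCV 4.12 (cv2) and the standard library are available. Lean on these libraries where they do the work, as an engineer would, in place of code of your own. Each camera call takes 0.05 s, during which the arm holds its last target. There are 200 camera calls.

TASK

The balance has been checked: take the two piles of steel check weights on its pan apart and put each of the five weights away in its own tray, the largest weight in the largest tray and so on by size down to the smallest weight in the smallest tray. Each must end up upright and flat on the floor of its tray; set them down gently, and never drop a weight or tip one over.

Things in the scene. Friction and masses are not known exactly. Their poses are not given: they have to be found in the camera images.
- weight_a_center (a point): Weight a: the largest of five flat check weights, a plain upright steel cylinder 64 mm in diameter and 28 mm high, about 680 g. It stands on the balance's pan as the foot of one of the two piles. This point is its centre, half-way up; z is its axis. The balance is fixed, white, its black pan (180 x 190 mm) 60 mm above the bench; nothing of it is higher.
- tray_a: Tray a: the largest of five shallow square grey trays, fixed to the bench, 88 x 88 mm outside and 82 x 82 mm inside, rim 7 mm above the bench, floor 3 mm thick with a black lining. For weight a. Origin: centre of its underside, on the bench; x and y run along its sides, z up.
- weight_b_center (a point): Weight b: the second largest of five flat check weights, a plain upright steel cylinder 53 mm in diameter and 28 mm high, about 480 g. It stands on the balance's pan as the foot of the other pile. This point is its centre, half-way up; z is its axis. The two piles stand side by side, their axes about 105 mm apart.
- tray_b: Tray b: the second largest of five shallow square grey trays, fixed to the bench, 77 x 77 mm outside and 71 x 71 mm inside, rim 7 mm above the bench, floor 3 mm thick with a black lining. For weight b. Origin: centre of its underside, on the bench; x and y run along its sides, z up.
- weight_c_center (a point): Weight c: the middle-sized of five flat check weights, a plain upright steel cylinder 42 mm in diameter and 26 mm high, about 280 g. At the start it lies on top of weight a or of weight b (which one changes) and carries weight e. This point is its centre, half-way up; z is its axis. 
- tray_c: Tray c: the middle-sized of five shallow square grey trays, fixed to the bench, 66 x 66 mm outside and 60 x 60 mm inside, rim 7 mm above the bench, floor 3 mm thick with a black lining. For weight c. Origin: centre of its underside, on the bench; x and y run along its sides, z up.
- weight_d_center (a point): Weight d: the second smallest of five flat check weights, a plain upright steel cylinder 31 mm in diameter and 26 mm high, about 150 g. At the start it lies on top of weight a or of weight b, whichever does not carry weight c; nothing lies on it. This point is its centre, half-way up; z is its axis. 
- tray_d: Tray d: the second smallest of five shallow square grey trays, fixed to the bench, 55 x 55 mm outside and 49 x 49 mm inside, rim 7 mm above the bench, floor 3 mm thick with a black lining. For weight d. Origin: centre of its underside, on the bench; x and y run along its sides, z up.
- weight_e_center (a point): Weight e: the smallest of five flat check weights, a plain upright steel cylinder 20 mm in diameter and 24 mm high, about 60 g. At the start it lies on top of weight c; nothing lies on it. This point is its centre, half-way up; z is its axis. 
- tray_e: Tray e: the smallest of five shallow square grey trays, fixed to the bench, 44 x 44 mm outside and 38 x 38 mm inside, rim 7 mm above the bench, floor 3 mm thick with a black lining. For weight e. Origin: centre of its underside, on the bench; x and y run along its sides, z up.
Mind the look-alikes: they are no part of the job. What is shaped like the part that bears weight_c_center but blue is not meant.

How it is judged:
By the outcome, as a careful person would: the job done as asked, in the order asked, and still so for the second after the job is handed in, with the robot touching nothing.
It also fails if it takes over 141 s, if anything falls off the work surface, if the arm or the gripper's body presses on something with over 40 N, if the wrist force passes 120 N, or if a joint passes its speed limit or range.

## Working session

There is one attempt and no reset: what is moved stays moved. The work goes in short steps, Python scripts to look and compute and a tool call to move; the robot and the scene stay as the last step left them, time stands still between calls to the robot, and variables do not carry over. Pictures are saved under pics/ and viewed, on a budget of 14 in all, crops included, one or two more only if the job needs it, and the job is handed in when it is done.

Besides the shell and the picture viewer there is one more tool, called after ">>>" in YAML: its name, and indented under it one key for each argument. drive_tool: Moves the arm, as the interface text tells. Its arguments: {"type":"object","properties":{"moves":{"type":"array","items":{"type":"object","properties":{"claw":{"type":"number"},"slide":{"type":"array","items":{"type":"number"}},"spin":{"type":"number"}}}},"squeeze":{"type":"number"}},"required":["moves"]}

```bash
ls; mkdir -p pics
python3 - <<'E'
from rig import env
import cv2,numpy as np
for n in("side","top"):
    im=env.get_image(n); cv2.imwrite(f"pics/{n}0.png",im[:,:,::-1])
    c=env.calibration(n); print(n,np.round(c["world_to_cam"],3).tolist(),c["camera_matrix"].round(1).tolist() if hasattr(c["camera_matrix"],'round') else c["camera_matrix"])
    for l in ["weight_a_center","weight_c_center","tray_a"]:
        print(l,[(np.round(d["position"],4).tolist(),round(d["p"],2)) for d in env.mark_of(n,l)])
o=env.get_obs();print(o, env.tips_ahead)
E
```

```text
pics
side [[0.897, -0.441, -0.026, -0.509], [-0.239, -0.436, -0.868, 0.236], [0.372, 0.785, -0.496, 0.861], [0.0, 0.0, 0.0, 1.0]] [[408.8, 0.0, 250.9], [0.0, 408.8, 199.1], [0.0, 0.0, 1.0]]
weight_a_center [([0.5272, 0.0977, 0.0739], 0.52), ([0.5336, 0.0914, 0.1264], 0.17)]
weight_c_center [([0.6927, 0.2396, 0.0131], 0.71), ([0.5311, 0.1, 0.1006], 0.67), ([0.5316, 0.0936, 0.1262], 0.47)]
tray_a [([0.6008, -0.2954, -0.0012], 0.81), ([0.5046, 0.4221, 0.0049], 0.79), ([0.465, 0.2729, -0.0003], 0.76), ([0.5317, -0.4292, 0.0031], 0.71), ([0.4525, -0.2869, -0.0005], 0.65)]
top [[-0.015, -1.0, -0.027, 0.033], [-0.987, 0.019, -0.159, 0.573], [0.16, 0.024, -0.987, 1.171], [0.0, 0.0, 0.0, 1.0]] [[461.9, 0.0, 254.3], [0.0, 461.9, 188.9], [0.0, 0.0, 1.0]]
weight_a_center []
weight_c_center [([0.5265, 0.1019, 0.0984], 0.69), ([0.6844, 0.2429, 0.0104], 0.62)]
tray_a [([0.4617, 0.273, 0.0018], 0.94), ([0.4526, -0.2829, 0.005], 0.86), ([0.6016, -0.2925, 0.0029], 0.79), ([0.5079, 0.4215, -0.002], 0.74), ([0.5299, -0.4303, -0.0016], 0.74)]
{'clock': 0.4, 'q': array([ 6.41143606e+01,  8.62752319e+00,  8.23615520e+01,  1.97940826e-03,
        8.90268187e+01, -7.67768531e+00]), 'joint_vel': array([-0.06825759, -0.08309076, -0.02671348,  0.06916277,  0.02723947,
        0.00109771]), 'effort': array([-1.41495104e-03, -7.12111545e+01, -5.70522952e+01, -2.77585768e-04,
        3.09343217e-03,  1.52490570e-04]), 'tool_pos': array([0.17965447, 0.54615793, 0.25318175]), 'ee_rot': array([-1.79984513e+02, -4.08479058e-03,  1.61792011e+02]), 'contact_force': array([-0.4611447 ,  0.29010565,  0.14238012]), 'wrist_torque': array([ 0.00714348, -0.03103925,  0.03010248]), 'grip_width': 0.08520566567813743} 0.022
```

View pics/side0.png

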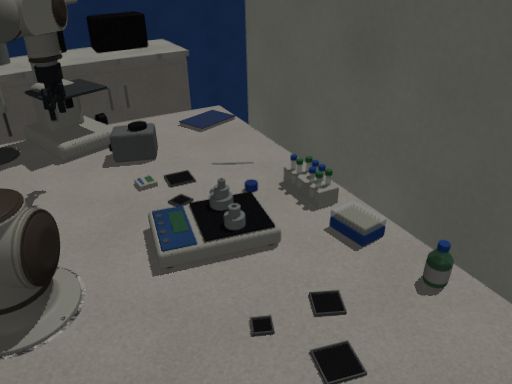

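View pics/top0.png

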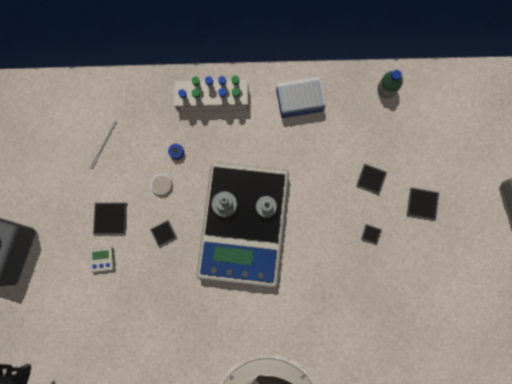

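Side view: the two piles stand on the pan at about (221,195) and (235,216), a blue look-alike is at (251,185), and there are trays at (180,178), (181,200), (262,325), (327,302) and (337,362). Top view: the piles are at (224,204) and (266,207), the blue look-alike at (176,151), a whitish disc at (161,185), and the five trays at (110,218), (164,233), (371,179), (423,204) and (371,234).

```bash
cat > h.py <<'E'
from rig import env
import cv2,numpy as np
def p2w(cam,px,z):
    c=env.calibration(cam);K=np.array(c["camera_matrix"]);T=np.array(c["world_to_cam"])
    u=cv2.undistortPoints(np.float64(px).reshape(-1,1,2),K,np.array(c["dist"],float)).reshape(-1,2)
    R,t=T[:3,:3],T[:3,3];d=np.c_[u,np.ones(len(u))]@R;o=-R.T@t
    return o+d*((z-o[2])/d[:,2])[:,None]
def w2p(cam,X):
    c=env.calibration(cam);T=np.array(c["world_to_cam"])
    return cv2.projectPoints(np.float64(X).reshape(-1,1,3),cv2.Rodrigues(T[:3,:3])[0],T[:3,3],np.array(c["camera_matrix"]),np.array(c["dist"],float))[0].reshape(-1,2)
E
python3 - <<'E'
from h import *
for n in("top","side"):
    im=env.get_image(n)
    x=(195,165,100,80) if n=="top" else (190,165,90,70)
    cv2.imwrite(f"pics/{n}_crop.png",cv2.resize(im[x[1]:x[1]+x[3],x[0]:x[0]+x[2],::-1],None,fx=7,fy=7,interpolation=cv2.INTER_CUBIC))
    for d in env.regions_of(n,"tray_a"):
        m=d["region"].astype(np.uint8)
        c=max(cv2.findContours(m,0,1)[0],key=cv2.contourArea).reshape(-1,2)
        w=p2w(n,c,0.007)[:,:2]
        r=cv2.minAreaRect(np.float32(w*1000)); print(n,round(d["p"],2),c.mean(0).round(),np.round(r[0],1),np.round(r[1],1),round(r[2],1))
E
```

```text
top 0.9 [163. 232.] [465.5 273.4] [57.4 56.9] 25.8
top 0.81 [371. 178.] [ 603.2 -293.8] [69.8 67.2] 66.2
top 0.74 [110. 218.] [505.6 421.2] [93.  90.1] 89.0
top 0.67 [371. 234.] [ 453.7 -284.6] [48.3 49.3] 70.4
top 0.61 [423. 203.] [ 532.7 -426.9] [76.7 77.6] 79.3
side 0.91 [327. 303.] [ 598.4 -297.3] [71.1 68.2] 67.0
side 0.9 [338. 363.] [ 528.1 -430.7] [82.9 80.7] 79.3
side 0.75 [179. 178.] [502. 415.] [ 91.3 104. ] 0.1
side 0.74 [261. 325.] [ 448.2 -288.9] [49.1 45.3] 70.5
side 0.47 [180. 201.] [458.3 265.1] [64.5 65.6] 26.2
```

View pics/top_crop.png

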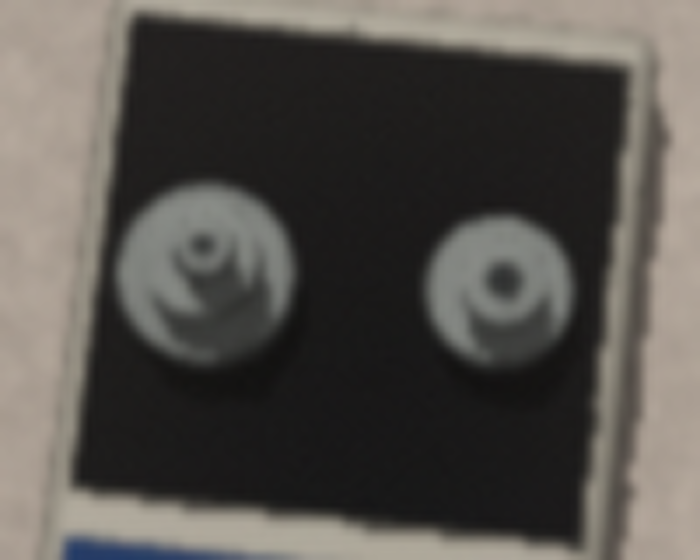

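View pics/side_crop.png

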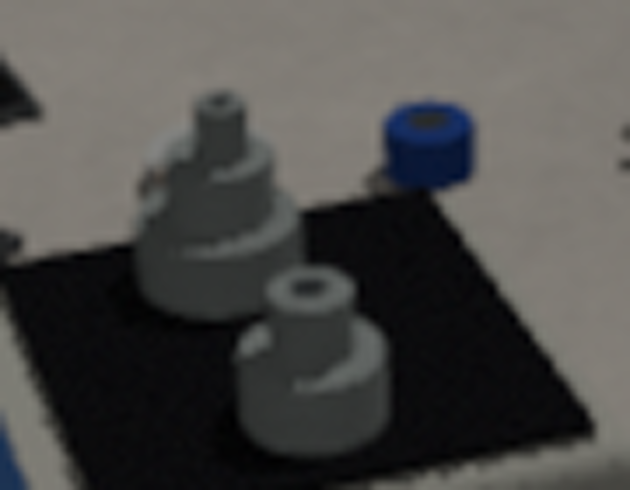

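Candidates, top view: pile a-c-e at (224,204), pile b-d at (266,207), and the look-alike blue cylinder at (176,151). The crops show that all the steel weights are in the two piles. The left pile (seen from above) is a<c<e and the right is b<d, so the blue one is excluded.

Run:
```python
from h import *
print("top e,d",p2w("top",[[224.1,199.7]],.138).round(4),p2w("top",[[267.1,204.7]],.114).round(4))
s=lambda x,y:[[190+x/7,165+y/7]]
print("side e,d",p2w("side",s(220,103),.138).round(4),p2w("side",s(311,290),.114).round(4))
for n in("top","side"):
    env.get_image(n)
    for l in ["weight_e_center","tray_e"]:
        print(n,l,[(np.round(d["position"],4).tolist(),round(d["p"],2)) for d in env.mark_of(n,l)])
```

```text
top e,d [[0.5331 0.0953 0.138 ]] [[ 0.522 -0.009  0.114]]
side e,d [[0.5301 0.0905 0.138 ]] [[ 0.5198 -0.0122  0.114 ]]
top weight_e_center [([0.5349, 0.0999, 0.124], 0.62)]
top tray_e [([0.6013, -0.2945, 0.0018], 0.97), ([0.5061, 0.4199, -0.002], 0.87), ([0.4489, -0.2834, 0.0059], 0.81), ([0.4606, 0.2704, -0.0009], 0.76), ([0.5342, -0.4302, -0.0009], 0.65)]
side weight_e_center [([0.5337, 0.0935, 0.1254], 0.65)]
side tray_e [([0.5043, 0.4208, 0.0017], 0.93), ([0.5308, -0.4283, 0.0007], 0.88), ([0.4513, -0.2836, -0.0012], 0.84), ([0.4623, 0.2723, -0.0025], 0.46)]
```

>>> drive_tool:
  moves:
    - {"claw": 1, "slide": [-476, -319, 0], "spin": 71.8}
    - {"claw": 1, "slide": [-476, -319, 0], "spin": 71.8}
    - {"claw": 1, "slide": [-476, -319, 0], "spin": 71.8}
    - {"claw": 1, "slide": [-476, -319, 0], "spin": 71.8}
    - {"claw": 1, "slide": [-476, -319, 0], "spin": 71.8}
    - {"claw": 1, "slide": [-476, -319, 0], "spin": 71.8}
    - {"claw": 1, "slide": [-476, -319, 0], "spin": 71.8}
    - {"claw": 1, "slide": [-476, -319, 0], "spin": 71.8}
    - {"claw": 1, "slide": [-476, -319, 0], "spin": 71.8}
    - {"claw": 1, "slide": [-476, -319, 0], "spin": 71.8}
    - {"claw": 1, "slide": [-476, -319, 0], "spin": 71.8}
    - {"claw": 1, "slide": [-476, -319, 0], "spin": 71.8}
  squeeze: 40

```text
clock: 2.1
tool_pos: [0.5339, 0.0911, 0.253]
ee_rot: [-180.0, 0.0, 89.8]
contact_force: [-0.5, -0.0, 0.5]
grip_width: 0.0854
```

>>> drive_tool:
  moves:
    - {"claw": 0.5, "slide": [3, -2, 40], "spin": 0}
    - {"claw": 0.5, "slide": [3, -2, 80], "spin": 0}
    - {"claw": 0.5, "slide": [3, -2, 93], "spin": 0}
    - {"claw": 0.5, "slide": [3, -2, 93], "spin": 0}
    - {"claw": 0.5, "slide": [3, -2, 93], "spin": 0}
    - {"claw": 0.5, "slide": [3, -2, 93], "spin": 0}

```text
clock: 2.7
tool_pos: [0.5327, 0.0943, 0.1621]
ee_rot: [179.8, 0.0, 89.9]
contact_force: [-0.1, -0.5, 0.0]
grip_width: 0.0425
```

```bash
cat > crop.py <<'E'
from h import *
import sys
n,x,y,w,h,f,name=sys.argv[1],*map(int,sys.argv[2:7]),sys.argv[7]
im=env.get_image(n)
cv2.imwrite(f"pics/{name}.png",cv2.resize(im[y:y+h,x:x+w,::-1],None,fx=f,fy=f,interpolation=cv2.INTER_CUBIC))
o=env.get_obs();t=o["tool_pos"];print(t.round(4),o["ee_rot"].round(1),o["grip_width"])
for k in(0,.003,.022): print(k,w2p(n,t-[0,0,k]).round(1), ((w2p(n,t-[0,0,k])-[x,y])*f).round())
E
python3 crop.py side 180 130 110 100 6 s1
```

```text
[0.5326 0.0942 0.1619] [179.8   0.   89.9] 0.042657825907696234
0 [[221.2 170.7]] [[247. 244.]]
0.003 [[221.3 171.7]] [[248. 250.]]
0.022 [[221.7 178.3]] [[250. 290.]]
```

View pics/s1.png

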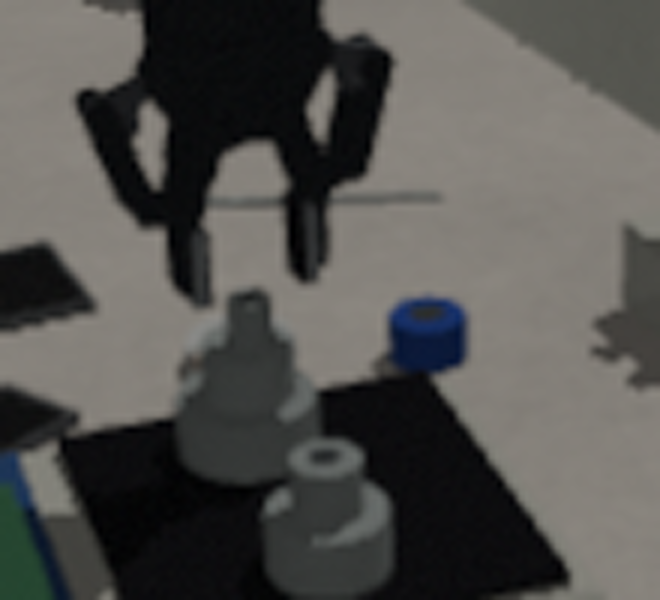

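The tips straddle e: the finger ends are at crop (200,303) and (305,280), and e's top is at (250,295). That agrees with tips 22 mm ahead of the TCP. Next I descend and grip e.

>>> drive_tool:
  moves:
    - {"claw": 0.5, "slide": [0, 0, 10], "spin": 0}
    - {"claw": 0.5, "slide": [0, 0, 18], "spin": 0}
    - {"claw": 0.5, "slide": [0, 0, 18], "spin": 0}
    - {"claw": 0, "slide": [0, 0, 18], "spin": 0}
    - {"claw": 0, "slide": [0, 0, 18], "spin": 0}
    - {"claw": 0, "slide": [0, 0, 18], "spin": 0}
    - {"claw": 0, "slide": [0, 0, 18], "spin": 0}
    - {"claw": 0, "slide": [0, 0, 18], "spin": 0}
  squeeze: 40

```text
clock: 3.55
tool_pos: [0.5328, 0.0942, 0.1441]
ee_rot: [179.8, 0.0, 89.9]
contact_force: [0.1, 0.2, 1.7]
grip_width: 0.0181
```

>>> drive_tool:
  moves:
    - {"claw": 0, "slide": [0, 0, -10], "spin": 0}
    - {"claw": 0, "slide": [0, 0, -30], "spin": 0}
    - {"claw": 0, "slide": [0, 0, -60], "spin": 0}
    - {"claw": 0, "slide": [-30, -7, -80], "spin": 0}
    - {"claw": 0, "slide": [-75, -16, -80], "spin": 0}
    - {"claw": 0, "slide": [-120, -26, -80], "spin": 0}
    - {"claw": 0, "slide": [-165, -35, -80], "spin": 0}
    - {"claw": 0, "slide": [-210, -45, -80], "spin": 0}
    - {"claw": 0, "slide": [-255, -55, -80], "spin": 0}
    - {"claw": 0, "slide": [-300, -64, -80], "spin": 0}
    - {"claw": 0, "slide": [-340, -73, -60], "spin": 0}
    - {"claw": 0, "slide": [-379, -81, -30], "spin": 0}

```text
clock: 4.75
tool_pos: [0.4506, -0.2869, 0.1757]
ee_rot: [179.7, 0.2, 89.8]
contact_force: [1.1, -0.1, -0.8]
grip_width: 0.0179
```

>>> drive_tool:
  moves:
    - {"claw": 0, "slide": [2, 1, 40], "spin": 0}
    - {"claw": 0, "slide": [2, 1, 80], "spin": 0}
    - {"claw": 0, "slide": [2, 1, 110], "spin": 0}
    - {"claw": 0, "slide": [2, 1, 127], "spin": 0}
    - {"claw": 0, "slide": [2, 1, 130], "spin": 0}
    - {"claw": 0, "slide": [2, 1, 130], "spin": 0}

```text
clock: 5.35
tool_pos: [0.4526, -0.2854, 0.0463]
ee_rot: [179.7, 0.2, 89.8]
contact_force: [0.5, -0.1, 0.4]
grip_width: 0.0185
```

```bash
python3 crop.py side 215 265 110 100 6 s2
```

```text
[ 0.4529 -0.2857  0.0469] [179.6   0.2  89.8] 0.01812094152321021
0 [[262.5 308.6]] [[285. 262.]]
0.003 [[262.6 309.8]] [[285. 269.]]
0.022 [[262.7 316.8]] [[286. 311.]]
```

View pics/s2.png

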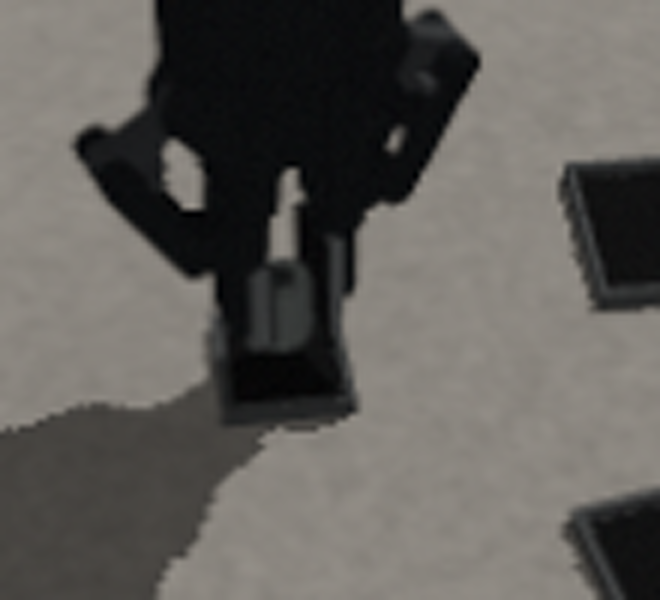

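e is held upright over the middle of its tray; its bottom is at crop (280,352).

>>> drive_tool:
  moves:
    - {"claw": 0, "slide": [0, -1, 4], "spin": 0}
    - {"claw": 0, "slide": [0, -1, 7], "spin": 0}
    - {"claw": 0, "slide": [0, -1, 9], "spin": 0}
    - {"claw": 0, "slide": [0, -1, 10], "spin": 0}
    - {"claw": 0, "slide": [0, -1, 11], "spin": 0}
    - {"claw": 0, "slide": [0, -1, 12], "spin": 0}
    - {"claw": 0, "slide": [0, -1, 12], "spin": 0}

```text
clock: 6.1
tool_pos: [0.4519, -0.2857, 0.0348]
ee_rot: [179.6, 0.2, 89.8]
contact_force: [0.9, 0.3, -1.4]
grip_width: 0.0181
```

>>> drive_tool:
  moves:
    - {"claw": 0, "slide": [0, 0, 0.7], "spin": 0}
    - {"claw": 0, "slide": [0, 0, 1.4], "spin": 0}
    - {"claw": 0, "slide": [0, 0, 1.4], "spin": 0}

```text
clock: 6.4
tool_pos: [0.4519, -0.2856, 0.0333]
ee_rot: [179.6, 0.2, 89.8]
contact_force: [-0.0, 0.0, -1.5]
grip_width: 0.0179
```

>>> drive_tool:
  moves:
    - {"claw": 0, "slide": [0, 0, 0.7], "spin": 0}
    - {"claw": 0, "slide": [0, 0, 0.7], "spin": 0}

```text
clock: 6.6
tool_pos: [0.452, -0.2858, 0.0331]
ee_rot: [179.6, 0.2, 89.8]
contact_force: [-2.1, 0.4, 7.3]
grip_width: 0.0181
```

>>> drive_tool:
  moves:
    - {"claw": 0, "slide": [0, 0, 0.7], "spin": 0}
    - {"claw": 0, "slide": [0, 0, 0.7], "spin": 0}

```text
clock: 6.8
tool_pos: [0.452, -0.2858, 0.033]
ee_rot: [179.6, 0.2, 89.8]
contact_force: [-4.3, 2.3, 11.2]
grip_width: 0.0182
```

Contact came at 0.0331 m, exactly as predicted. I ease off and release.

>>> drive_tool:
  moves:
    - {"claw": 0, "slide": [0, 0, -0.5], "spin": 0}
    - {"claw": 0.35, "slide": [0, 0, -0.5], "spin": 0}
    - {"claw": 0.4, "slide": [0, 0, -0.5], "spin": 0}
    - {"claw": 0.4, "slide": [0, 0, -0.5], "spin": 0}
    - {"claw": 0.4, "slide": [0, 0, -15], "spin": 0}
    - {"claw": 0.4, "slide": [0, 0, -50], "spin": 0}
    - {"claw": 0.5, "slide": [0, 0, -100], "spin": 0}
    - {"claw": 0.7, "slide": [0, 0, -150], "spin": 0}
    - {"claw": 0.7, "slide": [0, 0, -170], "spin": 0}

```text
clock: 7.7
tool_pos: [0.4516, -0.2857, 0.2092]
ee_rot: [179.3, 0.5, 89.8]
contact_force: [0.4, -0.9, -0.4]
grip_width: 0.0598
```

```bash
python3 crop.py side 190 165 130 180 4 s3
python3 - <<'E'
from h import *
env.get_image("top")
for d in env.regions_of("top","weight_c_center"):
    m=d["region"].astype(np.uint8);ys,xs=np.where(m);print(round(d["p"],2),m.sum(),xs.mean(),ys.mean(),xs.min(),xs.max(),ys.min(),ys.max())
for n in("top","side"):
  print([(np.round(d["position"],4).tolist(),round(d["p"],2)) for d in env.mark_of(n,"weight_c_center")])
E
```

```text
[ 0.4519 -0.2859  0.2105] [179.2   0.5  89.9] 0.05981422210779236
0 [[261.1 239.6]] [[284. 299.]]
0.003 [[261.1 241.1]] [[284. 304.]]
0.022 [[261.3 249.9]] [[285. 340.]]
0.68 214 176.28504672897196 150.9626168224299 168 184 143 159
0.53 233 223.28755364806867 201.57510729613733 215 231 193 210
0.16 1080 109.49351851851851 217.93703703703704 93 126 201 234
[([0.5281, 0.1003, 0.1008], 0.78), ([0.4502, -0.285, 0.0043], 0.71), ([0.6837, 0.2446, 0.0086], 0.59)]
[([0.5323, 0.0989, 0.0986], 0.8)]
```

View pics/s3.png

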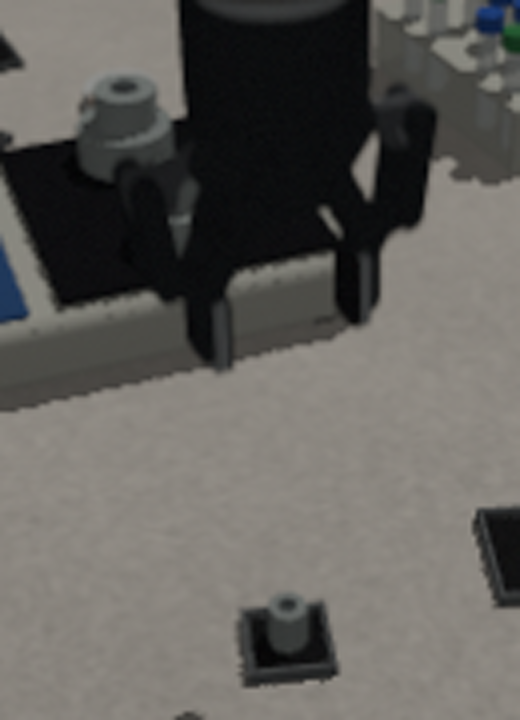

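e stands upright in its tray (crop (288,625)). Next is c.

>>> drive_tool:
  moves:
    - {"claw": 0.8, "slide": [45, 9, 0], "spin": 0}
    - {"claw": 0.8, "slide": [90, 18, 0], "spin": 0}
    - {"claw": 0.8, "slide": [135, 28, 0], "spin": 0}
    - {"claw": 0.8, "slide": [180, 37, 0], "spin": 0}
    - {"claw": 0.8, "slide": [225, 46, 0], "spin": 0}
    - {"claw": 0.8, "slide": [270, 56, 0], "spin": 0}
    - {"claw": 0.8, "slide": [315, 65, 0], "spin": 0}
    - {"claw": 0.8, "slide": [360, 74, 0], "spin": 0}
    - {"claw": 0.8, "slide": [384, 79, 0], "spin": 0}
    - {"claw": 0.8, "slide": [384, 79, 0], "spin": 0}
    - {"claw": 0.8, "slide": [384, 79, 30], "spin": 0}
    - {"claw": 0.8, "slide": [384, 79, 50], "spin": 0}

```text
clock: 9.15
tool_pos: [0.5301, 0.0985, 0.1494]
ee_rot: [179.8, 0.2, 89.9]
contact_force: [0.4, -0.6, 1.1]
grip_width: 0.0683
```

```bash
python3 crop.py side 180 130 110 100 6 s4; python3 -c "
from h import *
print(p2w('top',[[223,201.5]],.110).round(4))"
```

```text
[0.5289 0.0982 0.1463] [180.    0.2  89.8] 0.06838510991494522
0 [[219.7 175.8]] [[238. 275.]]
0.003 [[219.7 176.8]] [[238. 281.]]
0.022 [[220.2 183.3]] [[241. 320.]]
[[0.5325 0.1006 0.11  ]]
```

View pics/s4.png

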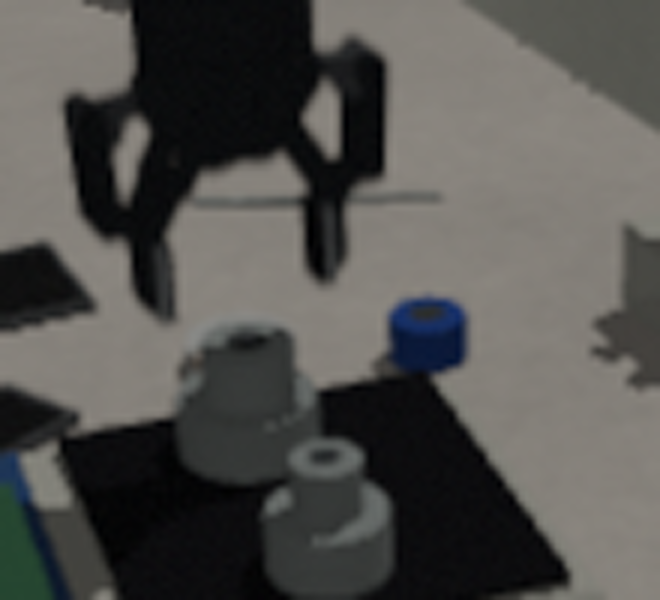

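c is centred between the tips; its top is at crop (243,335) and the tips at (157,318) and (328,280). I grip it.

>>> drive_tool:
  moves:
    - {"claw": 0.8, "slide": [1, 2.5, 15], "spin": 0}
    - {"claw": 0.8, "slide": [1, 2.5, 25], "spin": 0}
    - {"claw": 0.8, "slide": [1, 2.5, 28], "spin": 0}
    - {"claw": 0.8, "slide": [1, 2.5, 28], "spin": 0}
    - {"claw": 0.3, "slide": [1, 2.5, 28], "spin": 0}
    - {"claw": 0.3, "slide": [1, 2.5, 28], "spin": 0}
    - {"claw": 0.3, "slide": [1, 2.5, 28], "spin": 0}
    - {"claw": 0.3, "slide": [1, 2.5, 28], "spin": 0}
    - {"claw": 0.3, "slide": [1, 2.5, 28], "spin": 0}
  squeeze: 50

```text
clock: 10.1
tool_pos: [0.5317, 0.099, 0.1195]
ee_rot: [179.9, 0.2, 89.8]
contact_force: [-2.5, -0.8, 7.0]
grip_width: 0.0398
```

>>> drive_tool:
  moves:
    - {"claw": 0.3, "slide": [0, 0, -5], "spin": 0}
    - {"claw": 0.3, "slide": [0, 0, -25], "spin": 0}
    - {"claw": 0.3, "slide": [0, 0, -60], "spin": 0}
    - {"claw": 0.3, "slide": [-30, 5, -80], "spin": 0}
    - {"claw": 0.3, "slide": [-75, 13, -80], "spin": 0}
    - {"claw": 0.3, "slide": [-120, 21, -80], "spin": 0}
    - {"claw": 0.3, "slide": [-165, 29, -80], "spin": 0}
    - {"claw": 0.3, "slide": [-210, 37, -80], "spin": 0}
    - {"claw": 0.3, "slide": [-255, 45, -80], "spin": 0}
    - {"claw": 0.3, "slide": [-300, 53, -80], "spin": 0}
    - {"claw": 0.3, "slide": [-345, 61, -70], "spin": 0}
    - {"claw": 0.3, "slide": [-380, 69, -50], "spin": 0}

```text
clock: 11.3
tool_pos: [0.6001, -0.2839, 0.1727]
ee_rot: [179.8, 0.3, 89.8]
contact_force: [0.4, 1.4, -2.4]
grip_width: 0.0403
```

>>> drive_tool:
  moves:
    - {"claw": 0.3, "slide": [0, 0, 30], "spin": 0}
    - {"claw": 0.3, "slide": [0, 0, 60], "spin": 0}
    - {"claw": 0.3, "slide": [0, 0, 60], "spin": 0}

```text
clock: 11.6
tool_pos: [0.5986, -0.2837, 0.1087]
ee_rot: [-179.9, 0.1, 89.8]
contact_force: [0.4, 1.2, -4.2]
grip_width: 0.0401
```

>>> drive_tool:
  moves:
    - {"claw": 0.3, "slide": [-11, 2, 0], "spin": 0}
    - {"claw": 0.3, "slide": [-11, 2, 30], "spin": 0}
    - {"claw": 0.3, "slide": [-11, 2, 55], "spin": 0}
    - {"claw": 0.3, "slide": [-11, 2, 65], "spin": 0}
    - {"claw": 0.3, "slide": [-11, 2, 69], "spin": 0}
    - {"claw": 0.3, "slide": [-11, 2, 71], "spin": 0}
    - {"claw": 0.3, "slide": [-11, 2, 72], "spin": 0}
    - {"claw": 0.3, "slide": [-11, 2, 72], "spin": 0}

```text
clock: 12.4
tool_pos: [0.6009, -0.2951, 0.0378]
ee_rot: [-180.0, 0.2, 89.8]
contact_force: [-0.3, 0.3, -1.6]
grip_width: 0.0402
```

>>> drive_tool:
  moves:
    - {"claw": 0.3, "slide": [0, 0, 0.7], "spin": 0}
    - {"claw": 0.3, "slide": [0, 0, 1.3], "spin": 0}
    - {"claw": 0.3, "slide": [0, 0, 1.3], "spin": 0}

```text
clock: 12.7
tool_pos: [0.6009, -0.2951, 0.0367]
ee_rot: [-180.0, 0.2, 89.8]
contact_force: [0.6, -0.2, -2.4]
grip_width: 0.0401
```

>>> drive_tool:
  moves:
    - {"claw": 0.3, "slide": [0, 0, 0.7], "spin": 0}
    - {"claw": 0.3, "slide": [0, 0, 1.4], "spin": 0}
    - {"claw": 0.3, "slide": [0, 0, 1.4], "spin": 0}

```text
clock: 13.0
tool_pos: [0.6009, -0.2951, 0.0351]
ee_rot: [-180.0, 0.2, 89.8]
contact_force: [-0.5, 1.3, -3.1]
grip_width: 0.04
```

>>> drive_tool:
  moves:
    - {"claw": 0.3, "slide": [0, 0, 0.6], "spin": 0}
    - {"claw": 0.3, "slide": [0, 0, 0.6], "spin": 0}

```text
clock: 13.2
tool_pos: [0.6009, -0.2951, 0.0346]
ee_rot: [-180.0, 0.2, 89.8]
contact_force: [-0.1, -0.1, -2.3]
grip_width: 0.0399
```

>>> drive_tool:
  moves:
    - {"claw": 0.3, "slide": [0, 0, 0.6], "spin": 0}
    - {"claw": 0.3, "slide": [0, 0, 0.6], "spin": 0}

```text
clock: 13.4
tool_pos: [0.6009, -0.2951, 0.0345]
ee_rot: [-180.0, 0.2, 89.8]
contact_force: [-3.5, 2.0, 5.6]
grip_width: 0.0403
```

>>> drive_tool:
  moves:
    - {"claw": 0.3, "slide": [0, 0, 0.4], "spin": 0}
    - {"claw": 0.3, "slide": [0, 0, 0.4], "spin": 0}

```text
clock: 13.6
tool_pos: [0.6009, -0.2951, 0.0345]
ee_rot: [-180.0, 0.2, 89.8]
contact_force: [-3.4, 2.6, 6.7]
grip_width: 0.04
```

Contact at the predicted 0.0345 m. I release and rise.

>>> drive_tool:
  moves:
    - {"claw": 0.3, "slide": [0, 0, -0.3], "spin": 0}
    - {"claw": 0.65, "slide": [0, 0, -0.3], "spin": 0}
    - {"claw": 0.65, "slide": [0, 0, -0.3], "spin": 0}
    - {"claw": 0.65, "slide": [0, 0, -0.3], "spin": 0}
    - {"claw": 0.65, "slide": [0, 0, -15], "spin": 0}
    - {"claw": 0.65, "slide": [0, 0, -50], "spin": 0}
    - {"claw": 0.65, "slide": [0, 0, -100], "spin": 0}
    - {"claw": 0.65, "slide": [0, 0, -145], "spin": 0}
    - {"claw": 0.65, "slide": [45, -13, -145], "spin": 0}
    - {"claw": 0.65, "slide": [90, -26, -145], "spin": 0}
    - {"claw": 0.65, "slide": [135, -40, -145], "spin": 0}
    - {"claw": 0.65, "slide": [180, -52, -145], "spin": 0}

```text
clock: 14.8
tool_pos: [0.5488, -0.1129, 0.1801]
ee_rot: [179.9, 0.2, 89.7]
contact_force: [0.7, 0.4, 1.0]
grip_width: 0.0557
```

>>> drive_tool:
  moves:
    - {"claw": 0.6, "slide": [45, -12, 0], "spin": 0}
    - {"claw": 0.6, "slide": [90, -23, 0], "spin": 0}
    - {"claw": 0.6, "slide": [115, -30, 0], "spin": 0}
    - {"claw": 0.6, "slide": [115, -30, 0], "spin": 0}
    - {"claw": 0.6, "slide": [115, -30, 0], "spin": 0}

```text
clock: 15.3
tool_pos: [0.5194, 0.0025, 0.1808]
ee_rot: [179.9, 0.2, 89.8]
contact_force: [-1.2, -0.1, -0.4]
grip_width: 0.0512
```

```bash
python3 crop.py side 190 155 180 180 4 s5
python3 - <<'E'
from h import *
for n in("top","side"):
  if n=="top": env.get_image(n)
  print([(np.round(d["position"],4).tolist(),round(d["p"],2)) for d in env.mark_of(n,"weight_d_center")])
E
```

```text
[0.5196 0.0019 0.1805] [179.9   0.2  89.8] 0.05116844380852627
0 [[230.6 179.6]] [[162.  99.]]
0.003 [[230.7 180.8]] [[163. 103.]]
0.022 [[231.1 187.8]] [[164. 131.]]
[]
[([0.5232, -0.0047, 0.0981], 0.6)]
```

View pics/s5.png

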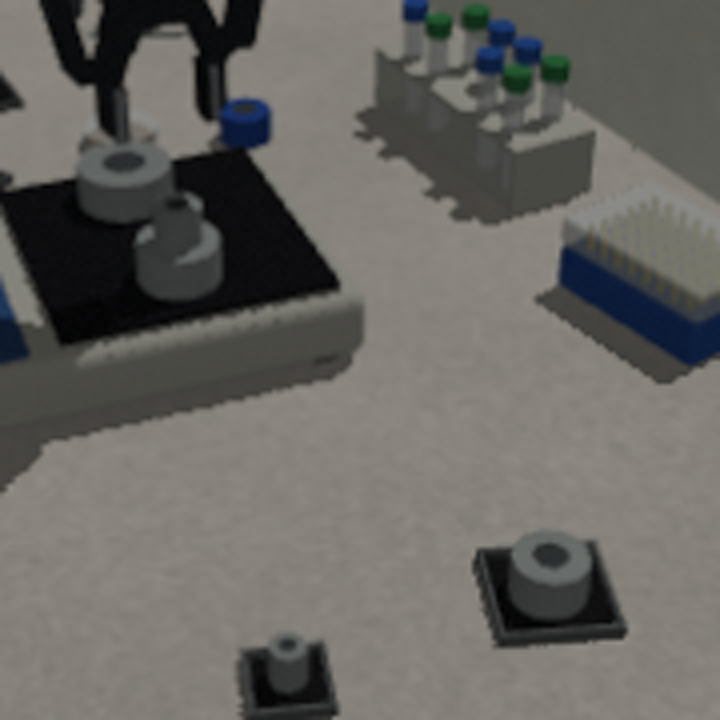

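c (crop (550,575)) and e (288,663) stand upright in their trays. Next is d, whose top is at crop (177,204).

>>> drive_tool:
  moves:
    - {"claw": 0.65, "slide": [-10, 2, 0], "spin": 0}
    - {"claw": 0.65, "slide": [-10, 2, 0], "spin": 0}
    - {"claw": 0.65, "slide": [-10, 2, 30], "spin": 0}
    - {"claw": 0.65, "slide": [-10, 2, 50], "spin": 0}
    - {"claw": 0.65, "slide": [-10, 2, 62], "spin": 0}
    - {"claw": 0.65, "slide": [-10, 2, 62], "spin": 0}
    - {"claw": 0.2, "slide": [-10, 2, 62], "spin": 0}
    - {"claw": 0.2, "slide": [-10, 2, 62], "spin": 0}
    - {"claw": 0.2, "slide": [-10, 2, 62], "spin": 0}
    - {"claw": 0.2, "slide": [-10, 2, 62], "spin": 0}
    - {"claw": 0.2, "slide": [-10, 2, 62], "spin": 0}
  squeeze: 45

```text
clock: 16.6
tool_pos: [0.5222, -0.0091, 0.1192]
ee_rot: [179.8, 0.3, 89.7]
contact_force: [-0.3, -0.4, 6.0]
grip_width: 0.0292
```

>>> drive_tool:
  moves:
    - {"claw": 0.2, "slide": [0, 0, -5], "spin": 0}
    - {"claw": 0.2, "slide": [0, 0, -25], "spin": 0}
    - {"claw": 0.2, "slide": [0, 0, -50], "spin": 0}
    - {"claw": 0.2, "slide": [30, -6, -55], "spin": 0}
    - {"claw": 0.2, "slide": [75, -16, -55], "spin": 0}
    - {"claw": 0.2, "slide": [120, -26, -55], "spin": 0}
    - {"claw": 0.2, "slide": [165, -35, -55], "spin": 0}
    - {"claw": 0.2, "slide": [210, -45, -55], "spin": 0}
    - {"claw": 0.2, "slide": [250, -53, -55], "spin": 0}
    - {"claw": 0.2, "slide": [280, -60, -55], "spin": 0}
    - {"claw": 0.2, "slide": [280, -60, -40], "spin": 0}
    - {"claw": 0.2, "slide": [280, -60, 0], "spin": 0}

```text
clock: 17.8
tool_pos: [0.4651, 0.2731, 0.1206]
ee_rot: [179.5, 0.1, 89.8]
contact_force: [-0.0, -0.1, -2.1]
grip_width: 0.0291
```

>>> drive_tool:
  moves:
    - {"claw": 0.2, "slide": [-1, -2, 35], "spin": 0}
    - {"claw": 0.2, "slide": [-1, -2, 62], "spin": 0}
    - {"claw": 0.2, "slide": [-1, -2, 75], "spin": 0}
    - {"claw": 0.2, "slide": [-1, -2, 80], "spin": 0}
    - {"claw": 0.2, "slide": [-1, -2, 83], "spin": 0}
    - {"claw": 0.2, "slide": [-1, -2, 84], "spin": 0}
    - {"claw": 0.2, "slide": [-1, -2, 84.5], "spin": 0}
    - {"claw": 0.2, "slide": [-1, -2, 84.5], "spin": 0}

```text
clock: 18.6
tool_pos: [0.4642, 0.2721, 0.0367]
ee_rot: [179.4, 0.1, 89.8]
contact_force: [-0.4, 0.1, -0.9]
grip_width: 0.029
```

>>> drive_tool:
  moves:
    - {"claw": 0.2, "slide": [0, 0, 0.6], "spin": 0}
    - {"claw": 0.2, "slide": [0, 0, 0.6], "spin": 0}

```text
clock: 18.8
tool_pos: [0.4643, 0.2721, 0.0364]
ee_rot: [179.4, 0.1, 89.8]
contact_force: [0.2, 0.2, -1.9]
grip_width: 0.029
```

>>> drive_tool:
  moves:
    - {"claw": 0.2, "slide": [0, 0, 0.8], "spin": 0}
    - {"claw": 0.2, "slide": [0, 0, 1.6], "spin": 0}
    - {"claw": 0.2, "slide": [0, 0, 1.6], "spin": 0}
    - {"claw": 0.2, "slide": [0, 0, 1.6], "spin": 0}

```text
clock: 19.2
tool_pos: [0.4643, 0.2721, 0.0348]
ee_rot: [179.4, 0.1, 89.8]
contact_force: [0.5, 1.3, -1.8]
grip_width: 0.0294
```

>>> drive_tool:
  moves:
    - {"claw": 0.2, "slide": [0, 0, 0.7], "spin": 0}
    - {"claw": 0.2, "slide": [0, 0, 0.7], "spin": 0}

```text
clock: 19.4
tool_pos: [0.4644, 0.2722, 0.0343]
ee_rot: [179.4, 0.1, 89.8]
contact_force: [-0.7, -1.0, 1.6]
grip_width: 0.0293
```

>>> drive_tool:
  moves:
    - {"claw": 0.2, "slide": [0, 0, 0.2], "spin": 0}
    - {"claw": 0.5, "slide": [0, 0, 0.2], "spin": 0}
    - {"claw": 0.5, "slide": [0, 0, 0.2], "spin": 0}
    - {"claw": 0.5, "slide": [0, 0, 0.2], "spin": 0}
    - {"claw": 0.5, "slide": [0, 0, -15], "spin": 0}
    - {"claw": 0.5, "slide": [0, 0, -50], "spin": 0}
    - {"claw": 0.7, "slide": [0, 0, -100], "spin": 0}
    - {"claw": 1, "slide": [0, 0, -145], "spin": 0}
    - {"claw": 1, "slide": [0, 0, -145], "spin": 0}

```text
clock: 20.3
tool_pos: [0.4647, 0.2732, 0.1855]
ee_rot: [178.9, -0.1, 89.8]
contact_force: [-0.1, 1.2, -0.5]
grip_width: 0.0836
```

```bash
python3 crop.py top 140 130 160 140 5 t6
python3 - <<'E'
from h import *
im=env.get_image("top")
g=cv2.cvtColor(im,cv2.COLOR_RGB2GRAY)
# bright blobs on the black pan
m=(g[172:238,208:284]>60).astype(np.uint8)
n,l,s,c=cv2.connectedComponentsWithStats(m)
for i in range(1,n):
    if 80<s[i,4]<900 and s[i,2]<40:
        x,y,w,h=s[i,:4]; print(x+208,y+172,w,h,s[i,4],c[i]+[208,172], p2w("top",[[x+208+(w-1)/2,y+172+(h-1)/2]],.085).round(4))
for n in("top","side"):
  if n=="side": env.get_image(n)
  print([(np.round(d["position"],4).tolist(),round(d["p"],2)) for d in env.mark_of(n,"weight_a_center")])
E
```

```text
[0.4639 0.2728 0.1823] [179.1  -0.   89.8] 0.08528635533218691
0 [[146.2 228. ]] [[ 31. 490.]]
0.003 [[146.5 228.1]] [[ 33. 491.]]
0.022 [[148.6 228.7]] [[ 43. 494.]]
208 172 6 40 132 [209.52272727 186.10606061] [[0.5622 0.1349 0.085 ]]
278 186 6 52 169 [281.4852071  218.67455621] [[ 0.5077 -0.0426  0.085 ]]
211 191 26 26 470 [223.8        203.40851064] [[0.5307 0.1017 0.085 ]]
256 196 21 21 334 [265.89820359 206.00598802] [[ 0.5224 -0.0062  0.085 ]]
[([0.5325, 0.0964, 0.0738], 0.94)]
[([0.5296, 0.0968, 0.0751], 0.98)]
```

View pics/t6.png

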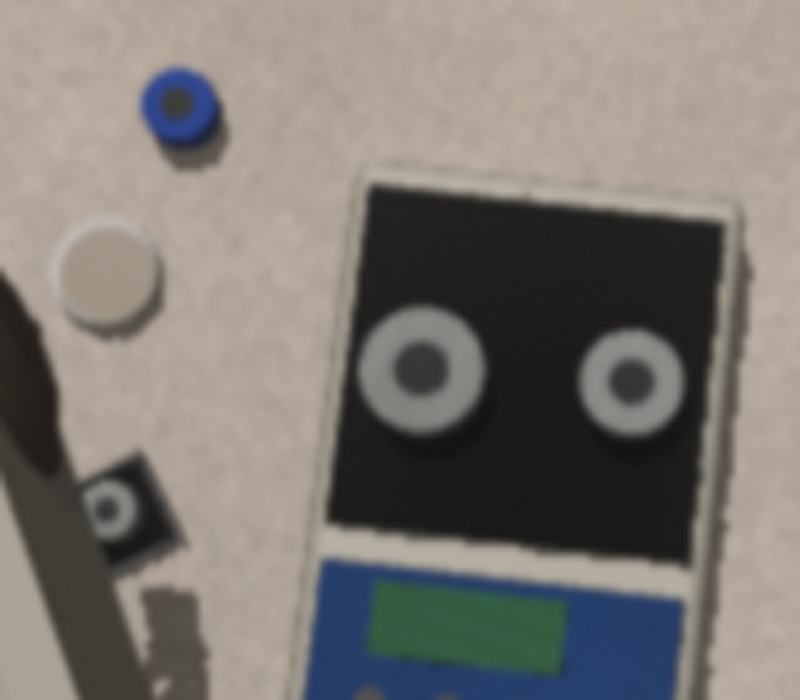

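Viewed from above: a is at crop (422,370), b at (631,382), and d sits centred in its tray at (105,508). Next is a.

>>> drive_tool:
  moves:
    - {"claw": 1, "slide": [-45, 17, 0], "spin": 0}
    - {"claw": 1, "slide": [-90, 35, 0], "spin": 0}
    - {"claw": 1, "slide": [-135, 52, 0], "spin": 0}
    - {"claw": 1, "slide": [-174, 67, 0], "spin": 0}
    - {"claw": 1, "slide": [-174, 67, 20], "spin": 0}
    - {"claw": 1, "slide": [-174, 67, 50], "spin": 0}
    - {"claw": 1, "slide": [-174, 67, 50], "spin": 0}
    - {"claw": 1, "slide": [-174, 67, 50], "spin": 0}

```text
clock: 21.35
tool_pos: [0.5288, 0.0979, 0.1286]
ee_rot: [179.6, 0.1, 89.8]
contact_force: [-0.1, 0.0, 0.0]
grip_width: 0.0854
```

>>> drive_tool:
  moves:
    - {"claw": 1, "slide": [1, 2, 15], "spin": 0}
    - {"claw": 1, "slide": [1, 2, 30], "spin": 0}
    - {"claw": 1, "slide": [1, 2, 40], "spin": 0}
    - {"claw": 1, "slide": [1, 2, 41.5], "spin": 0}
    - {"claw": 1, "slide": [1, 2, 41.5], "spin": 0}
    - {"claw": 0.6, "slide": [1, 2, 41.5], "spin": 0}
    - {"claw": 0.6, "slide": [1, 2, 41.5], "spin": 0}
    - {"claw": 0.6, "slide": [1, 2, 41.5], "spin": 0}
    - {"claw": 0.6, "slide": [1, 2, 41.5], "spin": 0}
  squeeze: 70

```text
clock: 22.25
tool_pos: [0.5313, 0.0988, 0.0883]
ee_rot: [179.5, 0.1, 89.8]
contact_force: [-5.0, -0.6, 10.6]
grip_width: 0.0615
```

>>> drive_tool:
  moves:
    - {"claw": 0.6, "slide": [0, 0, -3], "spin": 0}
    - {"claw": 0.6, "slide": [0, 0, -12], "spin": 0}
    - {"claw": 0.6, "slide": [0, 0, -30], "spin": 0}
    - {"claw": 0.6, "slide": [0, 0, -55], "spin": 0}
    - {"claw": 0.6, "slide": [20, -2, -75], "spin": 0}
    - {"claw": 0.6, "slide": [55, -5, -75], "spin": 0}
    - {"claw": 0.6, "slide": [95, -8, -75], "spin": 0}
    - {"claw": 0.6, "slide": [135, -11, -75], "spin": 0}
    - {"claw": 0.6, "slide": [175, -14, -75], "spin": 0}
    - {"claw": 0.6, "slide": [215, -18, -75], "spin": 0}
    - {"claw": 0.6, "slide": [255, -21, -75], "spin": 0}
    - {"claw": 0.6, "slide": [290, -24, -70], "spin": 0}

```text
clock: 23.45
tool_pos: [0.5074, 0.3912, 0.1584]
ee_rot: [179.5, 0.1, 89.8]
contact_force: [1.3, 0.4, -6.4]
grip_width: 0.0617
```

Now +29 mm in y and −2 mm in x, then down to 0.034 (−124 mm).

>>> drive_tool:
  moves:
    - {"claw": 0.6, "slide": [20, -2, 0], "spin": 0}
    - {"claw": 0.6, "slide": [29, -2, 20], "spin": 0}
    - {"claw": 0.6, "slide": [29, -2, 55], "spin": 0}
    - {"claw": 0.6, "slide": [29, -2, 85], "spin": 0}
    - {"claw": 0.6, "slide": [29, -2, 108], "spin": 0}
    - {"claw": 0.6, "slide": [29, -2, 117], "spin": 0}
    - {"claw": 0.6, "slide": [29, -2, 121], "spin": 0}
    - {"claw": 0.6, "slide": [29, -2, 123], "spin": 0}
    - {"claw": 0.6, "slide": [29, -2, 124], "spin": 0}
    - {"claw": 0.6, "slide": [29, -2, 124], "spin": 0}

```text
clock: 24.45
tool_pos: [0.507, 0.4202, 0.0353]
ee_rot: [179.4, 0.1, 89.8]
contact_force: [-0.4, -0.1, -7.8]
grip_width: 0.0617
```

>>> drive_tool:
  moves:
    - {"claw": 0.6, "slide": [0, 0, 0.8], "spin": 0}
    - {"claw": 0.6, "slide": [0, 0, 0.8], "spin": 0}

```text
clock: 24.65
tool_pos: [0.5071, 0.4203, 0.035]
ee_rot: [179.4, 0.0, 89.8]
contact_force: [-0.1, -0.5, -7.7]
grip_width: 0.0614
```

>>> drive_tool:
  moves:
    - {"claw": 0.6, "slide": [0, -1, 0.8], "spin": 0}
    - {"claw": 0.6, "slide": [0, -1, 1.6], "spin": 0}
    - {"claw": 0.6, "slide": [0, -1, 2.4], "spin": 0}
    - {"claw": 0.6, "slide": [0, -1, 2.4], "spin": 0}
    - {"claw": 0.6, "slide": [0, -1, 2.4], "spin": 0}

```text
clock: 25.15
tool_pos: [0.5062, 0.4203, 0.0325]
ee_rot: [179.4, 0.0, 89.8]
contact_force: [0.1, 0.5, -6.5]
grip_width: 0.0613
```

>>> drive_tool:
  moves:
    - {"claw": 0.6, "slide": [0, 0, 0.7], "spin": 0}
    - {"claw": 0.6, "slide": [0, 0, 1], "spin": 0}
    - {"claw": 0.6, "slide": [0, 0, 1], "spin": 0}

```text
clock: 25.45
tool_pos: [0.5062, 0.4203, 0.0315]
ee_rot: [179.4, 0.0, 89.8]
contact_force: [0.4, -0.2, -7.2]
grip_width: 0.0618
```

>>> drive_tool:
  moves:
    - {"claw": 0.6, "slide": [0, 0, 0.7], "spin": 0}
    - {"claw": 0.6, "slide": [0, 0, 0.7], "spin": 0}

```text
clock: 25.65
tool_pos: [0.5062, 0.4204, 0.0314]
ee_rot: [179.4, 0.0, 89.8]
contact_force: [-3.2, -1.8, 3.4]
grip_width: 0.0614
```

>>> drive_tool:
  moves:
    - {"claw": 0.6, "slide": [0, 0, 0.5], "spin": 0}
    - {"claw": 0.6, "slide": [0, 0, 0.5], "spin": 0}

```text
clock: 25.85
tool_pos: [0.5063, 0.4204, 0.0314]
ee_rot: [179.4, 0.0, 89.8]
contact_force: [-4.6, -3.6, 5.4]
grip_width: 0.0622
```

>>> drive_tool:
  moves:
    - {"claw": 0.8, "slide": [0, 0, 0], "spin": 0}
    - {"claw": 1, "slide": [0, 0, 0], "spin": 0}
    - {"claw": 1, "slide": [0, 0, 0], "spin": 0}
    - {"claw": 1, "slide": [0, 0, 0], "spin": 0}
    - {"claw": 1, "slide": [0, 0, -10], "spin": 0}
    - {"claw": 1, "slide": [0, 0, -40], "spin": 0}
    - {"claw": 1, "slide": [0, 0, -85], "spin": 0}
    - {"claw": 1, "slide": [0, 0, -120], "spin": 0}
    - {"claw": 1, "slide": [-45, 2, -130], "spin": 0}
    - {"claw": 1, "slide": [-95, 4, -130], "spin": 0}
    - {"claw": 1, "slide": [-145, 6, -130], "spin": 0}
    - {"claw": 1, "slide": [-195, 8, -130], "spin": 0}

```text
clock: 27.05
tool_pos: [0.512, 0.2238, 0.1625]
ee_rot: [179.3, -0.0, 89.9]
contact_force: [0.9, -0.9, -0.2]
grip_width: 0.0855
```

>>> drive_tool:
  moves:
    - {"claw": 1, "slide": [-50, 2, 0], "spin": 0}
    - {"claw": 1, "slide": [-100, 4, 0], "spin": 0}
    - {"claw": 1, "slide": [-150, 6, 0], "spin": 0}
    - {"claw": 1, "slide": [-200, 8, 0], "spin": 0}
    - {"claw": 1, "slide": [-235, 9, 10], "spin": 0}
    - {"claw": 0.9, "slide": [-235, 9, 30], "spin": 0}
    - {"claw": 0.9, "slide": [-235, 9, 30], "spin": 0}

```text
clock: 27.75
tool_pos: [0.5199, -0.0121, 0.1313]
ee_rot: [179.5, -0.0, 89.7]
contact_force: [0.1, 0.8, -0.4]
grip_width: 0.0769
```

>>> drive_tool:
  moves:
    - {"claw": 0.9, "slide": [4, 2.5, 12], "spin": 0}
    - {"claw": 0.9, "slide": [4, 2.5, 28], "spin": 0}
    - {"claw": 0.9, "slide": [4, 2.5, 40], "spin": 0}
    - {"claw": 0.9, "slide": [4, 2.5, 43], "spin": 0}
    - {"claw": 0.9, "slide": [4, 2.5, 43], "spin": 0}
    - {"claw": 0.45, "slide": [4, 2.5, 43], "spin": 0}
    - {"claw": 0.45, "slide": [4, 2.5, 43], "spin": 0}
    - {"claw": 0.45, "slide": [4, 2.5, 43], "spin": 0}
    - {"claw": 0.45, "slide": [4, 2.5, 43], "spin": 0}
    - {"claw": 0.45, "slide": [4, 2.5, 43], "spin": 0}
  squeeze: 60

```text
clock: 28.75
tool_pos: [0.5231, -0.008, 0.0894]
ee_rot: [179.4, -0.0, 89.8]
contact_force: [-3.8, 1.7, 9.0]
grip_width: 0.051
```

>>> drive_tool:
  moves:
    - {"claw": 0.45, "slide": [0, 0, -3], "spin": 0}
    - {"claw": 0.45, "slide": [0, 0, -12], "spin": 0}
    - {"claw": 0.45, "slide": [0, 0, -35], "spin": 0}
    - {"claw": 0.45, "slide": [-10, 0, -60], "spin": 0}
    - {"claw": 0.45, "slide": [-45, 1, -70], "spin": 0}
    - {"claw": 0.45, "slide": [-90, 2, -70], "spin": 0}
    - {"claw": 0.45, "slide": [-135, 3, -70], "spin": 0}
    - {"claw": 0.45, "slide": [-180, 4, -70], "spin": 0}
    - {"claw": 0.45, "slide": [-225, 5, -70], "spin": 0}
    - {"claw": 0.45, "slide": [-270, 6, -70], "spin": 0}
    - {"claw": 0.45, "slide": [-315, 7, -70], "spin": 0}
    - {"claw": 0.45, "slide": [-355, 8, -70], "spin": 0}

```text
clock: 29.95
tool_pos: [0.5284, -0.3653, 0.1599]
ee_rot: [179.4, -0.0, 89.7]
contact_force: [0.9, -0.5, -5.2]
grip_width: 0.0509
```

>>> drive_tool:
  moves:
    - {"claw": 0.45, "slide": [-30, 0, 0], "spin": 0}
    - {"claw": 0.45, "slide": [-62, 0, 5], "spin": 0}
    - {"claw": 0.45, "slide": [-62, 0, 30], "spin": 0}
    - {"claw": 0.45, "slide": [-62, 0, 60], "spin": 0}
    - {"claw": 0.45, "slide": [-62, 0, 60], "spin": 0}
    - {"claw": 0.45, "slide": [-62, 0, 60], "spin": 0}

```text
clock: 30.55
tool_pos: [0.5287, -0.4272, 0.1007]
ee_rot: [179.4, -0.0, 89.7]
contact_force: [-0.7, 0.5, -3.4]
grip_width: 0.0512
```

>>> drive_tool:
  moves:
    - {"claw": 0.45, "slide": [-2, 3, 25], "spin": 0}
    - {"claw": 0.45, "slide": [-2, 3, 48], "spin": 0}
    - {"claw": 0.45, "slide": [-2, 3, 58], "spin": 0}
    - {"claw": 0.45, "slide": [-2, 3, 63], "spin": 0}
    - {"claw": 0.45, "slide": [-2, 3, 65], "spin": 0}
    - {"claw": 0.45, "slide": [-2, 3, 66], "spin": 0}
    - {"claw": 0.45, "slide": [-2, 3, 66.5], "spin": 0}
    - {"claw": 0.45, "slide": [-2, 3, 66.5], "spin": 0}
    - {"claw": 0.45, "slide": [-2, 3, 66.5], "spin": 0}

```text
clock: 31.45
tool_pos: [0.5325, -0.4294, 0.0346]
ee_rot: [179.4, -0.0, 89.7]
contact_force: [-0.3, 0.5, -4.1]
grip_width: 0.0508
```

>>> drive_tool:
  moves:
    - {"claw": 0.45, "slide": [0, 0, 0.7], "spin": 0}
    - {"claw": 0.45, "slide": [0, 0, 0.7], "spin": 0}

```text
clock: 31.65
tool_pos: [0.5326, -0.4294, 0.034]
ee_rot: [179.4, -0.0, 89.7]
contact_force: [0.3, -0.2, -5.3]
grip_width: 0.0508
```

>>> drive_tool:
  moves:
    - {"claw": 0.45, "slide": [0, 0, 0.7], "spin": 0}
    - {"claw": 0.45, "slide": [0, 0, 1.3], "spin": 0}
    - {"claw": 0.45, "slide": [0, 0, 1.3], "spin": 0}
    - {"claw": 0.45, "slide": [0, 0, 1.3], "spin": 0}

```text
clock: 32.05
tool_pos: [0.5325, -0.4294, 0.0326]
ee_rot: [179.4, -0.0, 89.7]
contact_force: [0.6, -0.4, -5.2]
grip_width: 0.0509
```

>>> drive_tool:
  moves:
    - {"claw": 0.45, "slide": [0, 0, 0.7], "spin": 0}
    - {"claw": 0.45, "slide": [0, 0, 0.7], "spin": 0}

```text
clock: 32.25
tool_pos: [0.5326, -0.4294, 0.0325]
ee_rot: [179.4, 0.0, 89.7]
contact_force: [-3.5, 3.5, 4.8]
grip_width: 0.051
```

>>> drive_tool:
  moves:
    - {"claw": 0.7, "slide": [0, 0, 0], "spin": 0}
    - {"claw": 0.85, "slide": [0, 0, 0], "spin": 0}
    - {"claw": 0.85, "slide": [0, 0, 0], "spin": 0}
    - {"claw": 0.85, "slide": [0, 0, 0], "spin": 0}
    - {"claw": 0.85, "slide": [0, 0, -10], "spin": 0}
    - {"claw": 0.85, "slide": [0, 0, -40], "spin": 0}
    - {"claw": 0.85, "slide": [0, 0, -85], "spin": 0}
    - {"claw": 0.85, "slide": [0, 0, -130], "spin": 0}
    - {"claw": 0.85, "slide": [45, -15, -150], "spin": 0}
    - {"claw": 0.85, "slide": [90, -35, -180], "spin": 0}
    - {"claw": 0.85, "slide": [130, -55, -200], "spin": 0}
    - {"claw": 0.85, "slide": [175, -75, -200], "spin": 0}

```text
clock: 33.45
tool_pos: [0.4586, -0.2592, 0.2346]
ee_rot: [179.2, 0.2, 89.7]
contact_force: [0.3, 0.2, 0.8]
grip_width: 0.0726
```

>>> drive_tool:
  moves:
    - {"claw": 0.85, "slide": [45, -20, 0], "spin": 0}
    - {"claw": 0.85, "slide": [90, -40, 0], "spin": 0}
    - {"claw": 0.85, "slide": [135, -60, 0], "spin": 0}
    - {"claw": 0.85, "slide": [180, -70, 0], "spin": 0}
    - {"claw": 0.85, "slide": [225, -80, 0], "spin": 0}
    - {"claw": 0.85, "slide": [225, -80, 0], "spin": 0}

```text
clock: 34.05
tool_pos: [0.3786, -0.0298, 0.234]
ee_rot: [179.0, 0.1, 90.0]
contact_force: [0.9, -0.2, 0.5]
grip_width: 0.0724
```

Run:
```python
from h import *
t=env.get_image("top"); s=env.get_image("side")
r=lambda i,x,y,w,h,f:cv2.resize(i[y:y+h,x:x+w,::-1],None,fx=f,fy=f,interpolation=cv2.INTER_CUBIC)
a=np.hstack([r(t,85,190,100,70,4),r(t,345,160,100,90,4)[:280]])
b=np.hstack([r(s,150,160,100,70,4),r(s,235,285,140,98,280/98)])
w=max(a.shape[1],b.shape[1])
cv2.imwrite("pics/f.png",np.vstack([a,cv2.copyMakeBorder(b,0,0,0,w-b.shape[1],0)]))
T=dict(a=(.505,.42),b=(.531,-.429),c=(.601,-.2945),d=(.4625,.2715),e=(.4515,-.285))
for n in("top","side"):
    env.get_image(n)
    for l in "aced":
        print(n,l,[(np.round(d["position"],3).tolist(),round(d["p"],2)) for d in env.mark_of(n,f"weight_{l}_center")])
```

```text
top a [([0.505, 0.421, 0.018], 0.69), ([0.535, -0.43, 0.02], 0.47)]
top c [([0.597, -0.296, 0.015], 0.8), ([0.681, 0.242, 0.008], 0.72), ([0.506, 0.421, 0.018], 0.32)]
top e [([0.452, -0.281, 0.011], 0.53)]
top d [([0.462, 0.273, -0.002], 0.64), ([0.466, 0.275, 0.021], 0.62)]
side a [([0.507, 0.419, 0.017], 0.49)]
side c [([0.6, -0.296, 0.017], 0.92), ([0.692, 0.241, 0.015], 0.48)]
side e [([0.452, -0.289, 0.016], 0.58)]
side d [([0.466, 0.276, 0.013], 0.65), ([0.603, -0.296, -0.004], 0.52), ([0.453, -0.29, 0.017], 0.21)]
```

View pics/f.png

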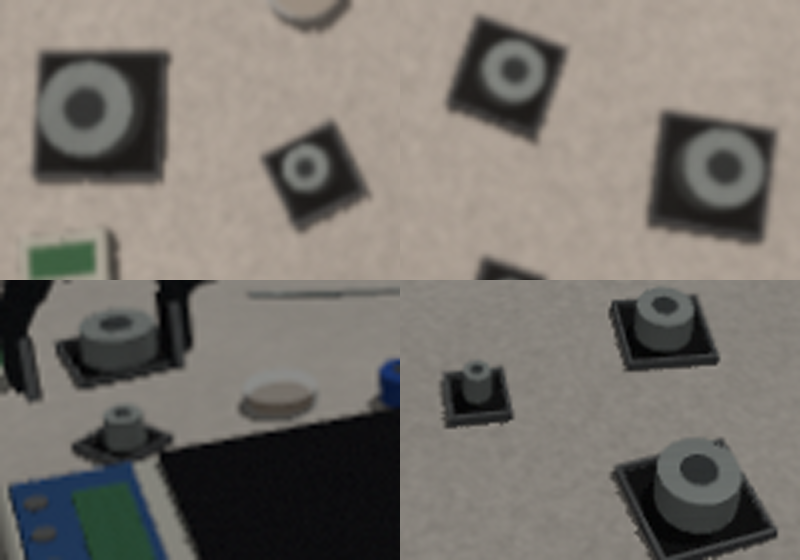

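All five weights stand flat and upright in their trays. In the picture a is at (86,108), d at (305,168), c at (514,70), b at (724,168), and e shows in the side view at (478,380). The pan is empty and the gripper is clear of everything. The offsets seen from above match parallax of the 30 mm high tops.

```bash
python3 -c "
from rig import env
print(env.sign_off(), env.get_obs()['clock'])"
```

```text
the job is handed in; nothing more can be done
the job is handed in; nothing more can be done
```

The five weights are off the balance and each is in its own tray by size. They were moved in the order e, c, d, a, b, and the job was handed in at about 34 s on the robot's clock.

- **Placing:** each weight was lowered slowly until the floor contact was felt, within about 0.2 mm of the predicted height. The highest force reading I saw was about 12 N. The grip held steady on every carry.
- **Last pictures:** both cameras show all five weights upright and flat in their trays, the pan empty, and the gripper clear. The blue look-alike was not touched.
- **Network checks:** for a, c, d and e, the networks put the weight within about 5 mm of its tray centre. I did not query b by its own name, but the top camera reported a weight in tray b within about 4 mm of its centre.
- **Disagreements:** the networks also gave some false hits, such as the blue look-alike as c, tray c as d, and b reported as a. In the top view a and b look off-centre; I put this down to viewing angle, because the side view and the measured release positions do not show it.

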